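Pack the heel-fitting caddy

TASK

Pack the caddy for fitting and finishing a pair of high-heeled shoes: stand one tall block heel upright in each bay of the two-bay bin, set the small polish tin flat in the middle well of the bin with the tacks, and lay the brush, bristles down, lengthwise in the middle of the undivided bin. Leave the two low heels and the wide tin where they lie.

Things in the scene. Friction and masses are not known exactly. Their poses are not given: they have to be found in the camera images.
- heel_1: TALL stacked block heel, brown wooden layers, black rubber underside, 48 mm high. D-shaped in plan, 52 mm long (x, -26 to +26 mm) by 46 mm wide (y): flat face at -x, half-round back at +x, parallel sides from x = -26 to +3 mm. Origin: centre of the underside, z up. 80 g, loose.
- heel_2: TALL stacked block heel, brown wooden layers, black rubber underside, 48 mm high. D-shaped in plan, 52 mm long (x, -26 to +26 mm) by 46 mm wide (y): flat face at -x, half-round back at +x, parallel sides from x = -26 to +3 mm. Origin: centre of the underside, z up. 80 g, loose. Interchangeable with heel_1.
- tin: Small round steel polish tin, 54 mm diameter, 32 mm high, darker lid band. Origin: centre of the underside. 90 g, loose.
- brush: Shoe polishing brush lying bristles down: light wooden back 100 mm (x) by 38 mm (y) and 18 mm thick over a black rigid bristle block 88 x 30 mm, 18 mm high; 36 mm high in all. Origin: centre of the underside, z up. 80 g, loose.
- bin_twin: White bin fixed in the caddy, 80 (x) by 168 mm (y), 18 mm high, walls and floor 4 mm. Origin: centre of its underside, 6 mm above the bench, z up. A cross wall at y = 0 makes two bays, each 72 (x) by 78 mm (y), centred at y = +41 and -41 mm. The 3 bins stand 88 mm apart along their x, in any order, on a wooden tray (282 x 190 mm, rim 16 mm high).
- bin_well: White bin fixed in the caddy, 80 (x) by 168 mm (y), 18 mm high, walls and floor 4 mm. Origin: centre of its underside, 6 mm above the bench, z up. Cross walls at y = +41 and -41 mm leave a middle well of 72 (x) by 78 mm (y); the narrow end cells hold brass tacks. The 3 bins stand 88 mm apart along their x, in any order, on a wooden tray (282 x 190 mm, rim 16 mm high).
- bin_long: White bin fixed in the caddy, 80 (x) by 168 mm (y), 18 mm high, walls and floor 4 mm. Origin: centre of its underside, 6 mm above the bench, z up. Undivided: one trough of 72 (x) by 160 mm (y). The 3 bins stand 88 mm apart along their x, in any order, on a wooden tray (282 x 190 mm, rim 16 mm high).
- low_1: Look-alike that does not belong: block heel with the same D-shaped plan as the tall ones (52 x 46 mm) but LOW, only 18 mm high. Origin: centre of the underside. Loose, must stay where it is.
- low_2: Look-alike that does not belong: block heel with the same D-shaped plan as the tall ones (52 x 46 mm) but LOW, only 18 mm high. Origin: centre of the underside. Loose, must stay where it is.
- wide_tin: Look-alike that does not belong: steel tin like the small one and as high (32 mm), but 82 mm in diameter. Origin: centre of the underside. 200 g, loose, must stay where it is.

How it is judged:
By the outcome, as a careful person would: the job done as asked, in the order asked, and still so for the second after the job is handed in, with the robot touching nothing.
It also fails if it takes over 96 s, if anything falls off the work surface, if the arm or the gripper's body presses on something with over 40 N, if the wrist force passes 120 N, or if a joint passes its speed limit or range.

ROBOT

A 6-joint arm with a two-finger parallel gripper is mounted at the origin on the work surface. World frame = base frame: x ahead of the robot, y to its left, z up, the work surface at z = 0. Lengths are in m, angles in degrees, forces in N, time in s.
With the tool pointing down it reaches from about 0.3 to 0.875 m from the base axis. Payload 6.4 kg.
Tool frame: the origin (TCP) lies at the very end of the fingers, on their centre line; the grasp point (between the pads) lies 19 mm behind it (manip.grip_point_offset is the distance from the TCP to the grasp point, in m); z points along the fingers, y is the direction in which the jaws open and shut (so a half turn about z gives the same grasp; the last joint's range is limited). The gripper opens to 85 mm and grips with 20 to 120 N. Pads are 22 mm wide; open, the fingers measure 114 mm over their backs; the gripper's body (76 mm by 85 mm) begins 54 mm behind the grasp point. The pads swing forward as they close: fully open they stand 13 mm farther back than shut.
Start: joints at [-81.95, 10.359, 92.074, -0, 77.567, -11.82], TCP at [0.195, -0.541, 0.231] pointing down, gripper open.
Joint ranges: [-171.53, 171.53], [-51.25, 118.39], [17.06, 147.69], [-65.23, 245.23], [0, 150.52], [-178.68, 178.68]. Speed limits (degrees/s): [147.25, 147.25, 172.46, 180, 180, 180].

INTERFACE

Orientations are given as a 3x3 rotation matrix whose columns are the frame's x, y, z axes.
In Python, from plant import manip gives the robot as it stands.
- The arm moves only by the tool jog_arm, never from a script. Its argument "deltas" is a list that holds one entry, the list of rows, each a list of 6 numbers: the shift along the tool's x, y, z in cm, then the turn, a rotation vector about the tool's x, y, z in rad. In form: [[[dx, dy, dz, wx, wy, wz], ...]]. A call has 1 to 5 rows; each row shifts and turns the pose as measured when the row begins, along the tool's axes as they then stand; what a row does not reach is not made up. A row lasts 1/8 s, in which the tool goes at most 62.5 mm and 10.7 degrees, less where a joint would pass 70% of its speed; a pose out of reach is approached as far as the arm can. A call is refused whole if a number of a shift passes 6.25 or a number of a turn 0.188, either way. A call with a gripper value outside its range is refused whole. "hand" is the closure in counts, from 0 (fully open) to 255 (shut), set as the call begins (left out, the last holds). The fingers move at their own pace and stop on an object; "newtons" is the grip in N (left out, the last holds). Time passes only in rows, so rows that do not move let the fingers close. It gives the time, the measured TCP pose, the force and the opening at its end, in the units of the state.
- manip.get_state(): the state, without advancing time (a new reading comes with each control period).
- manip.read_camera(name): name is "side" or "top" or "wrist"; returns a dict with "img" (400x640x3 uint8, red, green, blue), "mtx" (3x3 intrinsics, pixels), "dist_coeffs" ([k1, k2, p1, p2, k3] as OpenCV has them; the pictures are not rectified), "view" (4x4, takes a point from world to camera coordinates). Camera axes: x right, y up, looking along -z (the intrinsics and any distortion apply to the point x, -y, -z); pixel columns grow to the right and rows downward; lengths in m; the calibration is good to about 2 mm. A picture is of the moment at which its call begins. There is no depth.
- manip.finish_job(): hands the job in, once; it reports no verdict.
The state is a dict: "time_s": time; "joint_positions": joint angles; "joint_velocities": joint speeds; "joint_torque": joint torques, N m; "tcp_pos": TCP position; "eef_rot": TCP orientation; "contact_force": force on the tool from outside, world axes, zero at the start; "moment": the same for the moment, N m; "finger_gap": finger opening in m.
Only numpy, scipy, OpenCV 4.12 (cv2) and the standard library are available. Lean on these libraries where they do the work, as an engineer would, in place of code of your own. Each camera call takes 0.05 s, during which the arm holds its last target.

## Working session

There is one attempt and no reset: what is moved stays moved. The work goes in short steps, Python scripts to look and compute and a tool call to move; the robot and the scene stay as the last step left them, time stands still between calls to the robot, and variables do not carry over. Pictures are saved under pics/ and viewed, and the job is handed in when it is done.

Besides the shell and the picture viewer there is one more tool, called after "Emit:" in YAML: its name, and indented under it one key for each argument. jog_arm: Moves the arm, as the interface text tells. Its arguments: {"type":"object","properties":{"deltas":{"type":"array"},"hand":{"type":"number"},"newtons":{"type":"number"}},"required":["deltas"]}

```bash
ls; mkdir -p pics; python3 - <<'E'
from plant import manip
import cv2
for n in ["side","top","wrist"]:
    c=manip.read_camera(n)
    cv2.imwrite(f"pics/{n}0.png",c["img"][:,:,::-1])
    print(n,c["mtx"].tolist(),c["dist_coeffs"],c["view"].round(4).tolist() if hasattr(c["view"],'round') else c["view"])
print(manip.get_state())
E
```

```text
pics
side [[490.9149923014273, 0.0, 318.94543472560594], [0.0, 490.9149923014273, 203.9666939431868], [0.0, 0.0, 1.0]] [-0.0967828  0.         0.         0.         0.       ] [[-0.9115, -0.4112, 0.0076, 0.4884], [0.282, -0.6114, 0.7394, -0.1925], [-0.2993, 0.6761, 0.6733, -1.01], [0.0, 0.0, 0.0, 1.0]]
top [[365.651448765657, 0.0, 318.4569884254759], [0.0, 365.651448765657, 201.69698822769922], [0.0, 0.0, 1.0]] [-0.07513088  0.          0.          0.          0.        ] [[-0.0023, -0.9996, 0.0273, -0.0098], [0.988, 0.0019, 0.1544, -0.547], [-0.1544, 0.0274, 0.9876, -0.8854], [0.0, 0.0, 0.0, 1.0]]
wrist [[350.7983942262551, 0.0, 320.17416075072595], [0.0, 350.7983942262551, 199.27022797382273], [0.0, 0.0, 1.0]] [-0.01998195  0.          0.          0.          0.        ] [[0.3403, -0.9403, -0.0016, -0.5741], [0.896, 0.3248, -0.3029, 0.0397], [0.2853, 0.1016, 0.953, -0.3799], [0.0, 0.0, 0.0, 1.0]]
{'time_s': 0.15, 'joint_positions': array([-8.19509800e+01,  1.03906500e+01,  9.21169583e+01,  6.95802696e-04,
        7.75680095e+01, -1.18180943e+01]), 'joint_velocities': array([ 0.04750956, -0.09797653, -0.19888684,  0.02048232, -0.00342081,
       -0.10117849]), 'joint_torque': array([ 9.00942614e-04, -4.45259142e+01, -3.51691532e+01, -2.81632383e-04,
        5.85901187e-03, -1.43981322e-05]), 'tcp_pos': array([ 0.19538858, -0.54034993,  0.23061847]), 'eef_rot': array([[ 9.40484253e-01,  3.39837225e-01, -1.73053427e-04],
       [ 3.39837152e-01, -9.40483385e-01,  1.30843837e-03],
       [ 2.81902191e-04, -1.28937566e-03, -9.99999129e-01]]), 'contact_force': array([ 0.64634775,  0.72783045, -1.04508737]), 'moment': array([-0.04169263, -0.00064105,  0.04440062]), 'finger_gap': 0.08531782584555321}
```

View pics/top0.png

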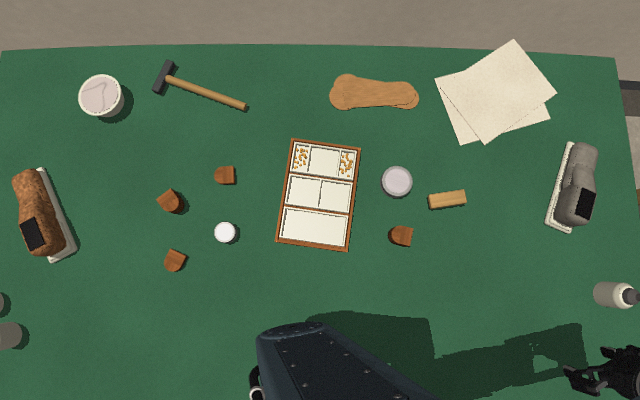

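View pics/side0.png

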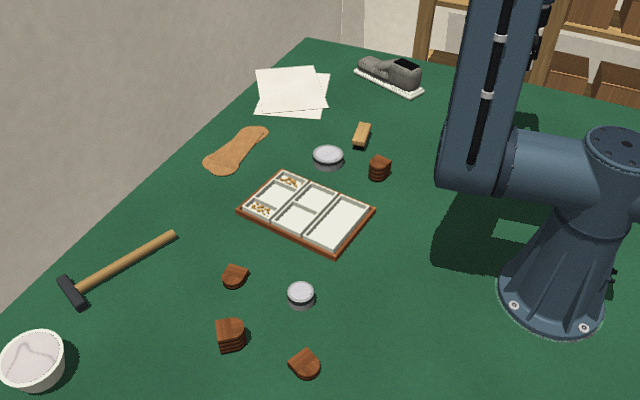

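View pics/wrist0.png

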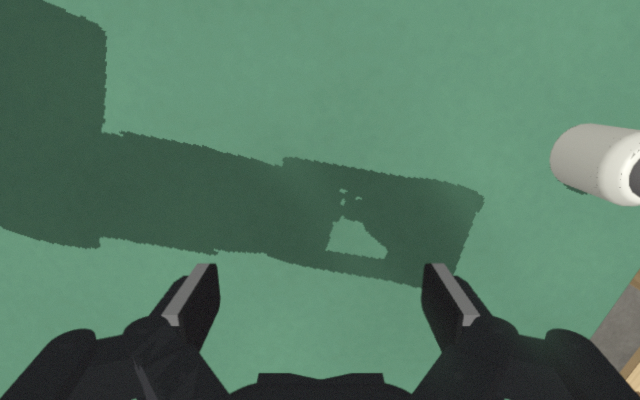

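```bash
cat > h.py <<'E'
import numpy as np,cv2
from plant import manip
def cam(n): return manip.read_camera(n)
def ray(c,uv):
    p=cv2.undistortPoints(np.float64(uv).reshape(-1,1,2),c["mtx"],np.float64(c["dist_coeffs"])).reshape(-1,2)
    d=np.c_[p[:,0],-p[:,1],-np.ones(len(p))]
    R=np.array(c["view"])[:3,:3];t=np.array(c["view"])[:3,3]
    return -R.T@t, d@R
def onz(c,uv,z):
    o,d=ray(c,uv); return o+d*((z-o[2])/d[:,2])[:,None]
def proj(c,P):
    V=np.array(c["view"]);q=np.atleast_2d(P)@V[:3,:3].T+V[:3,3]
    return cv2.projectPoints(np.c_[q[:,0],-q[:,1],-q[:,2]],np.zeros(3),np.zeros(3),c["mtx"],np.float64(c["dist_coeffs"]))[0].reshape(-1,2)
E
python3 - <<'E'
import cv2,numpy as np
a=cv2.imread("pics/top0.png");b=cv2.imread("pics/side0.png")
def cr(im,u,v,s=22): return cv2.resize(im[v-s:v+s,u-s:u+s],(260,260),interpolation=cv2.INTER_CUBIC)
T=[(170,200),(401,236),(224,232)];S=[(230,335),(379,168),(301,295)]
cv2.imwrite("pics/crops.png",np.vstack([np.hstack([cr(a,*p) for p in T]),np.hstack([cr(b,*p,26) for p in S])]))
cv2.imwrite("pics/cad.png",cv2.resize(a[125:265,265:475],None,fx=3.8,fy=3.8,interpolation=cv2.INTER_CUBIC))
E
```

```text
(no output)
```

View pics/crops.png

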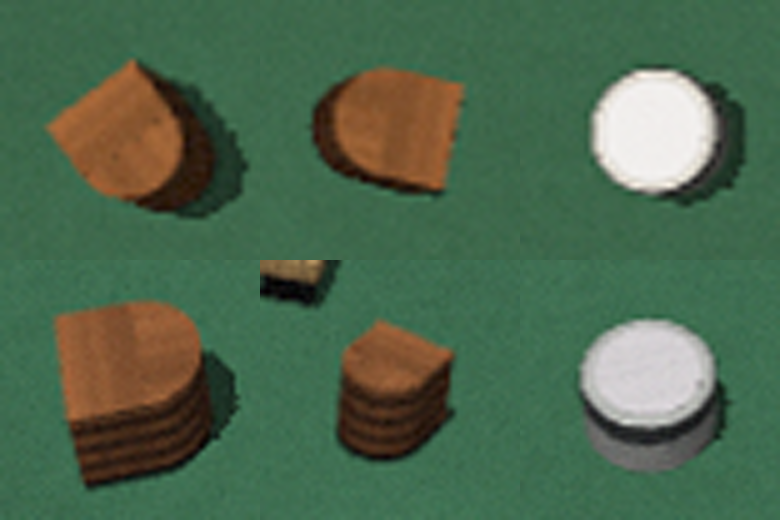

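View pics/cad.png

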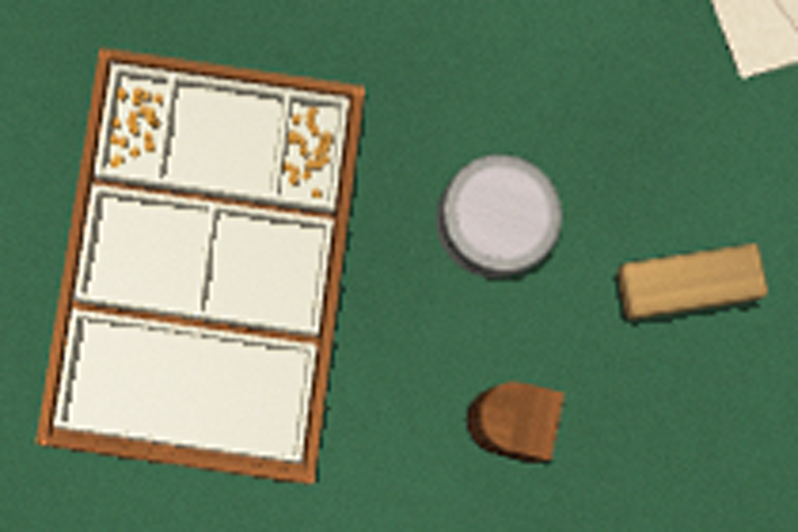

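```bash
cat > meas.py <<'E'
from h import *
import cv2
def comp(m,uv,r=40):
    n,l,s,ce=cv2.connectedComponentsWithStats(m.astype(np.uint8))
    k=l[uv[1],uv[0]]; assert k>0,"seed off"
    return (l==k).astype(np.uint8)
def world(c,m,z):
    k=max(cv2.findContours(m,cv2.RETR_EXTERNAL,cv2.CHAIN_APPROX_NONE)[0],key=cv2.contourArea).reshape(-1,2)
    # pixel centroid of filled mask corrected; pts for shape
    return onz(c,k,z)[:,:2].astype(np.float32)
def ctr(c,m,z):
    ys,xs=np.nonzero(m); return onz(c,np.c_[xs,ys],z)[:,:2]
E
python3 - <<'E'
from meas import *
from scipy import ndimage
for name,seeds in [("top",dict(h1=(168,199),h2=(400,236),tin=(224,232),brush=(447,199),wide=(397,181))),("side",dict(h1=(224,328),h2=(382,160),tin=(301,290),brush=(362,131)))]:
    c=cam(name);im=c["img"].astype(int);R,G,B=im[...,0],im[...,1],im[...,2]
    for k,uv in seeds.items():
        z=dict(h1=.048,h2=.048,tin=.032,brush=.036,wide=.032)[k]
        if k[0]=='h': m=(R>G+15)&(R>(105 if name=='top' else 100))
        elif k=='brush': m=(R>B+25)&(R>130)
        else: m=(B>140)&(R>140)
        m=ndimage.binary_opening(m)
        m=comp(m,uv)
        P=ctr(c,m,z);mu=P.mean(0)
        rc=cv2.minAreaRect(world(c,m,z))
        C=np.cov(P.T);w,v=np.linalg.eigh(C)
        print(name,k,m.sum(),"centroid",mu.round(4),"rect c",np.round(rc[0],4),"size mm",np.round(np.array(rc[1])*1e3,1),"ang",round(rc[2],1),"eq diam",2*np.sqrt(w).round(4)*2,"major ang",round(np.degrees(np.arctan2(v[1,1],v[0,1])),1))
c=cam("top");im=c["img"].astype(int);R,G,B=im[...,0],im[...,1],im[...,2]
sub=np.zeros(R.shape,bool);sub[130:260,265:368]=1
nong=((R>G+8)|(R>170))&sub
m=comp(ndimage.binary_closing(nong),(318,195))
rc=cv2.minAreaRect(world(c,m,.016));print("tray",rc)
white=(R>150)&(B>140)&sub
for uv in [(322,160),(305,190),(335,195),(313,228)]:
    m=comp(white,uv);rc=cv2.minAreaRect(world(c,m,.010));rc2=cv2.minAreaRect(world(c,m,.024));print(uv,np.round(rc[0],4),np.round(rc[1],4),rc[2],np.round(rc2[0],4),np.round(rc2[1],4))
E
```

```text
top h1 326 centroid [0.5484 0.3709] rect c [0.5471 0.3698] size mm [51.3 45.5] ang 39.0 eq diam [0.05  0.056] major ang 47.4
top h2 326 centroid [ 0.4626 -0.22  ] rect c [ 0.4631 -0.2183] size mm [50.4 44.9] ang 75.9 eq diam [0.0496 0.0552] major ang 74.5
top tin 339 centroid [0.4716 0.2289] rect c [0.4719 0.2293] size mm [48.1 51.1] ang 0.2 eq diam [0.0524 0.0532] major ang 98.3
top brush 495 centroid [ 0.558  -0.3464] rect c [ 0.558  -0.3466] size mm [36.1 97.7] ang 9.0 eq diam [0.0416 0.1124] major ang 98.7
top wide 681 centroid [ 0.6047 -0.2149] rect c [ 0.6051 -0.2152] size mm [77.1 76.5] ang 63.0 eq diam [0.0784 0.0788] major ang -161.8
side h1 538 centroid [0.5516 0.3697] rect c [0.5503 0.3681] size mm [50.8 46.1] ang 38.6 eq diam [0.0504 0.0556] major ang -141.0
side h2 194 centroid [ 0.4662 -0.2222] rect c [ 0.4675 -0.2207] size mm [51.8 44.9] ang 72.7 eq diam [0.0492 0.0572] major ang 83.0
side tin 426 centroid [0.4747 0.2274] rect c [0.4754 0.2268] size mm [48.2 50. ] ang 24.9 eq diam [0.0508 0.0532] major ang 111.2
side brush 268 centroid [ 0.5611 -0.3456] rect c [ 0.5608 -0.3449] size mm [ 36.8 107.7] ang 8.7 eq diam [0.0424 0.12  ] major ang 98.6
tray ((0.5736080408096313, -0.01023072749376297), (0.19003406167030334, 0.28306785225868225), 81.65857696533203)
(322, 160) [ 0.6646 -0.0233] [0.1699 0.0821] 81.70545959472656 [ 0.6607 -0.0228] [0.1674 0.0809]
(305, 190) [ 0.5763 -0.0105] [0.1698 0.0818] 81.6834487915039 [ 0.5737 -0.0101] [0.1673 0.0806]
(335, 195) [ 0.5763 -0.0105] [0.1698 0.0818] 81.6834487915039 [ 0.5737 -0.0101] [0.1673 0.0806]
(313, 228) [0.4884 0.0023] [0.1698 0.0811] 81.6733627319336 [0.4872 0.0025] [0.1673 0.0799]
```

```bash
cat > go.py <<'E'
import sys;from h import *
from scipy.spatial.transform import Rotation as Rr
x,y,z,yaw=map(float,sys.argv[1:5]); 
s=manip.get_state();R=np.array(s["eef_rot"]);p=np.array(s["tcp_pos"])
a=np.radians(yaw);Rg=np.c_[[np.cos(a),np.sin(a),0],[np.sin(a),-np.cos(a),0],[0,0,-1]]
g=np.array([x,y,z]);w=Rr.from_matrix(R.T@Rg).as_rotvec()
n=int(max(1,np.ceil(np.linalg.norm(g-p)/.058),np.ceil(np.linalg.norm(w)/.178)))
if len(sys.argv)>5:n=max(n,int(sys.argv[5]))
print("t",round(s["time_s"],2),"p",p.round(4),"yaw",round(np.degrees(np.arctan2(R[1,0],R[0,0])),2),"F",np.round(s["contact_force"],1),"gap",round(s["finger_gap"],4),"tilt",np.round(np.degrees(np.arccos(-R[2,2])),2),"rows",n)
for i in range(n):
    Ri=R@Rr.from_rotvec(w*i/n).as_matrix()
    print(np.r_[(Ri.T@(g-p)/n*100).round(2),(w/n).round(3)].tolist())
E
python3 go.py .463 -.228 .13 75
```

```text
t 0.3 p [ 0.1954 -0.5406  0.2309] yaw 19.87 F [0.1 0.9 0.8] gap 0.0852 tilt 0.04 rows 8
[4.47, -2.54, 1.26, -0.0, -0.0, -0.12]
[4.75, -1.98, 1.26, -0.0, -0.0, -0.12]
[4.95, -1.4, 1.26, -0.0, -0.0, -0.12]
[5.08, -0.79, 1.26, -0.0, -0.0, -0.12]
[5.14, -0.18, 1.26, -0.0, -0.0, -0.12]
[5.12, 0.44, 1.26, -0.0, -0.0, -0.12]
[5.03, 1.05, 1.26, -0.0, -0.0, -0.12]
[4.87, 1.65, 1.26, -0.0, -0.0, -0.12]
```

Emit:
jog_arm:
  deltas:
    - [[4.5,-2.5,1.2,0,0,-0.12],[4.7,-2.0,1.2,0,0,-0.12],[5.0,-1.4,1.2,0,0,-0.12],[5.1,-0.8,1.2,0,0,-0.12],[5.1,-0.2,1.2,0,0,-0.12]]
  hand: 0
  newtons: 40

```text
time_s: 0.92
tcp_pos: [0.3641, -0.3431, 0.1703]
eef_rot: [[0.575, 0.818, 0.001], [0.818, -0.575, -0.004], [-0.002, 0.003, -1.0]]
contact_force: [0.6, -0.2, -0.3]
finger_gap: 0.0855
```

```bash
python3 go.py .463 -.228 .13 75
```

```text
t 0.93 p [ 0.3641 -0.3431  0.1703] yaw 54.9 F [ 0.6 -0.2 -0.3] gap 0.0855 tilt 0.24 rows 3
[5.04, 0.49, 1.33, 0.001, 0.001, -0.117]
[4.95, 1.07, 1.34, 0.001, 0.001, -0.117]
[4.79, 1.64, 1.34, 0.001, 0.001, -0.117]
```

Emit:
jog_arm:
  deltas:
    - [[5.0,0.5,1.3,0,0,-0.12],[5.0,1.1,1.3,0,0,-0.12],[4.8,1.6,1.3,0,0,-0.11],[0,0,0,0,0,0]]

```text
time_s: 1.42
tcp_pos: [0.4662, -0.2199, 0.1293]
eef_rot: [[0.243, 0.97, 0.002], [0.97, -0.243, -0.004], [-0.003, 0.003, -1.0]]
contact_force: [0.2, -0.8, 0.3]
finger_gap: 0.0854
```

```bash
python3 go.py .463 -.228 .016 75; python3 - <<'E'
from h import *
c=cam("wrist");cv2.imwrite("pics/w1.png",c["img"][:,:,::-1])
print(proj(c,[[.463,-.228,.048],[.4653,-.2195,.048]]))
E
```

```text
t 1.43 p [ 0.4662 -0.2199  0.1293] yaw 75.94 F [ 0.2 -0.8  0.3] gap 0.0854 tilt 0.23 rows 2
[-0.41, -0.07, 5.67, 0.001, 0.002, 0.008]
[-0.42, -0.06, 5.67, 0.001, 0.002, 0.008]
[[318.38128575 219.68309296]
 [318.61320071 207.50181164]]
```

View pics/w1.png

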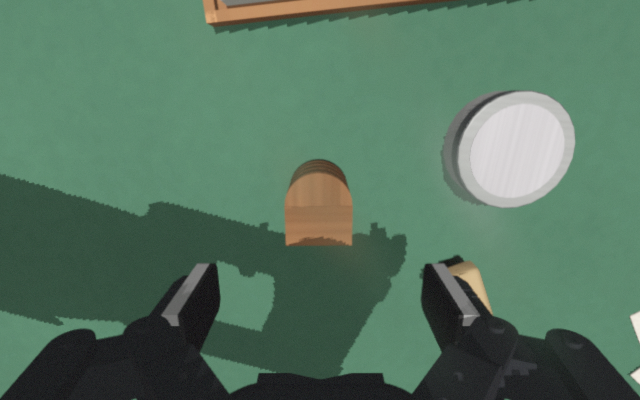

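Emit:
jog_arm:
  deltas:
    - [[-0.6,-0.1,4.5,0,0,0],[-0.2,0,4.5,0,0,0],[0,0,2.0,0,0,0],[0,0,0,0,0,0]]

```text
time_s: 1.98
tcp_pos: [0.4635, -0.2362, 0.0203]
eef_rot: [[0.252, 0.968, 0.007], [0.968, -0.252, -0.011], [-0.009, 0.009, -1.0]]
contact_force: [0.4, 0.1, 1.2]
finger_gap: 0.0855
```

```bash
python3 go.py .463 -.228 .016 75
```

```text
t 1.98 p [ 0.4635 -0.2362  0.0203] yaw 75.39 F [0.4 0.1 1.2] gap 0.0855 tilt 0.73 rows 1
[0.78, -0.26, 0.42, 0.009, 0.009, 0.007]
```

Emit:
jog_arm:
  deltas:
    - [[0.8,-0.2,0.4,0.01,0.01,0],[0,0,0,0,0,0]]

```text
time_s: 2.22
tcp_pos: [0.4643, -0.2296, 0.0181]
eef_rot: [[0.254, 0.967, 0.001], [0.967, -0.254, 0.0], [0.0, 0.001, -1.0]]
contact_force: [-0.0, 0.5, 0.1]
finger_gap: 0.0853
```

```bash
python3 go.py .463 -.228 .016 75
```

```text
t 2.23 p [ 0.4643 -0.2296  0.0181] yaw 75.26 F [-0.   0.5  0.1] gap 0.0853 tilt 0.08 rows 1
[0.12, -0.16, 0.21, 0.001, -0.0, 0.005]
```

Close.

Emit:
jog_arm:
  deltas:
    - [[0.1,0,0.2,0,0,0],[0,0,0,0,0,0],[0,0,0,0,0,0],[0,0,0,0,0,0],[0,0,0,0,0,0]]
  hand: 255
  newtons: 40

```text
time_s: 2.85
tcp_pos: [0.466, -0.2294, 0.0181]
eef_rot: [[0.254, 0.967, 0.005], [0.967, -0.254, -0.003], [-0.001, 0.005, -1.0]]
contact_force: [-0.2, -0.5, -0.3]
finger_gap: 0.0456
```

```bash
python3 go.py .568 -.060 .12 81.7; python3 - <<'E'
from h import *
c=cam("wrist");cv2.imwrite("pics/w2.png",c["img"][:,:,::-1])
E
```

```text
t 2.85 p [ 0.466  -0.2294  0.0181] yaw 75.29 F [-0.2 -0.5 -0.3] gap 0.0456 tilt 0.3 rows 4
[4.74, 1.41, -2.55, 0.001, 0.0, -0.028]
[4.7, 1.53, -2.55, 0.001, 0.0, -0.028]
[4.66, 1.66, -2.55, 0.001, 0.0, -0.028]
[4.61, 1.79, -2.55, 0.001, 0.0, -0.028]
```

View pics/w2.png

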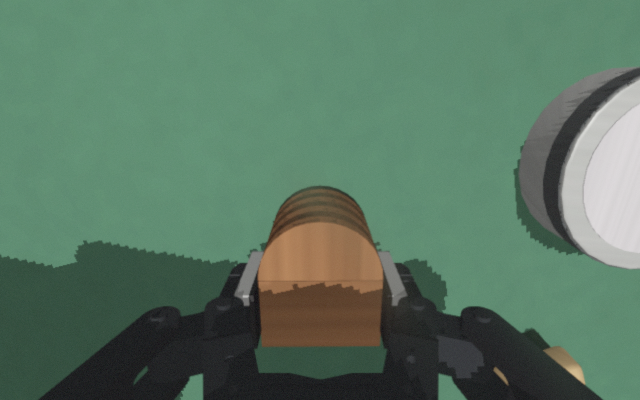

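Emit:
jog_arm:
  deltas:
    - [[0,0,-5,0,0,0],[3,0.8,-4,0,0,0],[4.6,1.5,0,0,0,-0.04],[4.6,1.7,0,0,0,-0.04],[3,1.2,0,0,0,-0.02]]

```text
time_s: 3.52
tcp_pos: [0.5522, -0.0911, 0.1107]
eef_rot: [[0.159, 0.987, 0.004], [0.987, -0.159, -0.001], [-0.0, 0.005, -1.0]]
contact_force: [0.9, -0.4, -1.0]
finger_gap: 0.0458
```

```bash
python3 go.py .568 -.060 .10 81.7
```

```text
t 3.52 p [ 0.5522 -0.0911  0.1107] yaw 80.86 F [ 0.9 -0.4 -1. ] gap 0.0458 tilt 0.27 rows 1
[3.32, 1.06, 1.08, 0.005, 0.0, -0.015]
```

Emit:
jog_arm:
  deltas:
    - [[2.5,0.8,1,0,0,-0.01],[0,0,0,0,0,0],[0,0,0,0,0,0]]

```text
time_s: 3.9
tcp_pos: [0.565, -0.0649, 0.1004]
eef_rot: [[0.145, 0.989, 0.004], [0.989, -0.145, -0.001], [-0.001, 0.004, -1.0]]
contact_force: [-0.8, -0.4, -1.1]
finger_gap: 0.0454
```

```bash
python3 go.py .568 -.060 .045 81.7; python3 - <<'E'
from h import *
c=cam("wrist");cv2.imwrite("pics/w3.png",c["img"][:,:,::-1])
E
```

```text
t 3.9 p [ 0.565  -0.0649  0.1004] yaw 81.69 F [-0.8 -0.4 -1.1] gap 0.0454 tilt 0.26 rows 1
[0.54, 0.2, 5.54, 0.004, 0.001, -0.0]
```

View pics/w3.png

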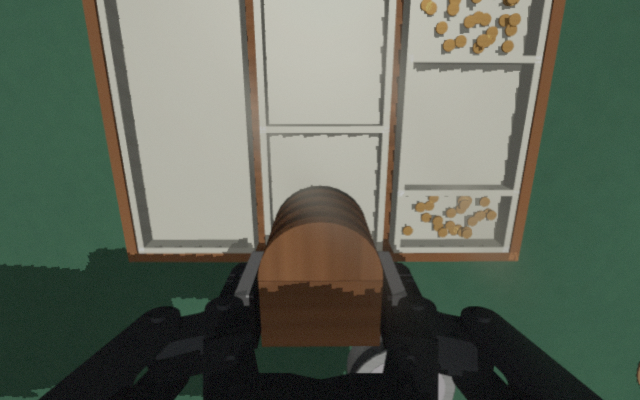

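```bash
python3 - <<'E'
from h import *
c=cam("wrist")
# cross-wall centre ends, corners of caddy bins near edge
for uv in [(325,129),(258,129),(391,129),(257,247),(396,247)]:
    print(uv,onz(c,[uv],.024)[0].round(4))
E
```

```text
(325, 129) [ 0.5756 -0.0127  0.024 ]
(258, 129) [ 0.5348 -0.0067  0.024 ]
(391, 129) [ 0.6159 -0.0186  0.024 ]
(257, 247) [ 0.5183 -0.0849  0.024 ]
(396, 247) [ 0.6126 -0.0989  0.024 ]
```

Emit:
jog_arm:
  deltas:
    - [[0.4,0.2,3,0,0,0],[0,0,2.2,0,0,0],[0,0,0,0,0,0]]

```text
time_s: 4.38
tcp_pos: [0.568, -0.065, 0.0489]
eef_rot: [[0.15, 0.989, 0.007], [0.989, -0.15, -0.002], [-0.001, 0.007, -1.0]]
contact_force: [0.1, -0.5, -0.5]
finger_gap: 0.0453
```

```bash
python3 go.py .568 -.061 .029 81.7
```

```text
t 4.38 p [ 0.568  -0.065   0.0489] yaw 81.38 F [ 0.1 -0.5 -0.5] gap 0.0453 tilt 0.42 rows 1
[0.4, -0.08, 1.99, 0.007, 0.001, -0.006]
```

Emit:
jog_arm:
  deltas:
    - [[0.4,0,1.0,0,0,0],[0.1,0,0.8,0,0,0],[0,0,0,0,0,0]]

```text
time_s: 4.75
tcp_pos: [0.5701, -0.0612, 0.032]
eef_rot: [[0.151, 0.988, 0.01], [0.988, -0.151, -0.003], [-0.002, 0.01, -1.0]]
contact_force: [-1.0, 0.4, -0.3]
finger_gap: 0.0455
```

```bash
python3 go.py .568 -.061 .029 81.7
```

```text
t 4.75 p [ 0.5701 -0.0612  0.032 ] yaw 81.29 F [-1.   0.4 -0.3] gap 0.0455 tilt 0.59 rows 1
[-0.01, -0.21, 0.3, 0.01, 0.002, -0.007]
```

Emit:
jog_arm:
  deltas:
    - [[0,-0.2,0.4,0.01,0,0],[0,0,0,0,0,0]]

```text
time_s: 5.0
tcp_pos: [0.5688, -0.061, 0.0286]
eef_rot: [[0.151, 0.988, 0.001], [0.988, -0.151, -0.002], [-0.002, 0.001, -1.0]]
contact_force: [-0.5, -0.5, -1.0]
finger_gap: 0.0451
```

```bash
python3 go.py .568 -.061 .028 81.7
```

```text
t 5.0 p [ 0.5688 -0.061   0.0286] yaw 81.3 F [-0.5 -0.5 -1. ] gap 0.0451 tilt 0.14 rows 1
[-0.01, -0.08, 0.06, 0.001, 0.002, -0.007]
```

Emit:
jog_arm:
  deltas:
    - [[0,0,0.05,0,0,0],[0,0,0,0,0,0],[0,0,0,0,0,0],[0,0,-3,0,0,0],[0,0,-5,0,0,0]]
  hand: 40

```text
time_s: 5.62
tcp_pos: [0.5655, -0.0599, 0.1057]
eef_rot: [[0.151, 0.988, -0.008], [0.988, -0.151, 0.0], [-0.001, -0.008, -1.0]]
contact_force: [1.1, -0.1, 0.5]
finger_gap: 0.072
```

```bash
python3 go.py .556 .375 .13 39; python3 - <<'E'
from h import *
for n in ("wrist","side"):
    c=cam(n);cv2.imwrite(f"pics/{n}4.png",c["img"][:,:,::-1])
E
```

```text
t 5.62 p [ 0.5655 -0.0599  0.1057] yaw 81.29 F [ 1.1 -0.1  0.5] gap 0.072 tilt 0.45 rows 8
[5.36, -0.94, -0.3, -0.001, 0.0, 0.092]
[5.25, -1.43, -0.3, -0.001, 0.0, 0.092]
[5.09, -1.91, -0.3, -0.001, 0.0, 0.092]
[4.89, -2.37, -0.3, -0.001, 0.0, 0.092]
[4.66, -2.81, -0.3, -0.001, 0.0, 0.092]
[4.38, -3.23, -0.3, -0.001, 0.0, 0.092]
[4.06, -3.62, -0.3, -0.001, 0.0, 0.092]
[3.71, -3.97, -0.3, -0.001, 0.0, 0.092]
```

View pics/wrist4.png

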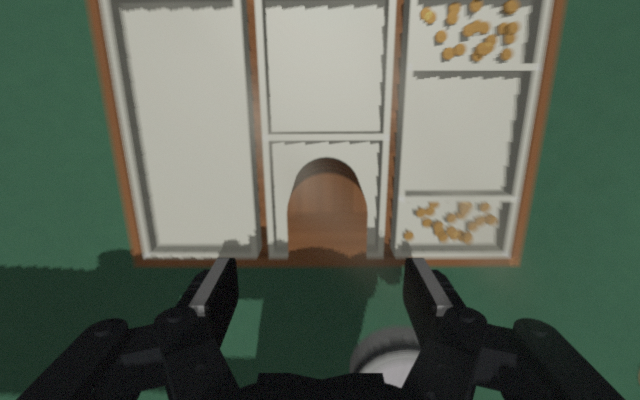

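View pics/side4.png

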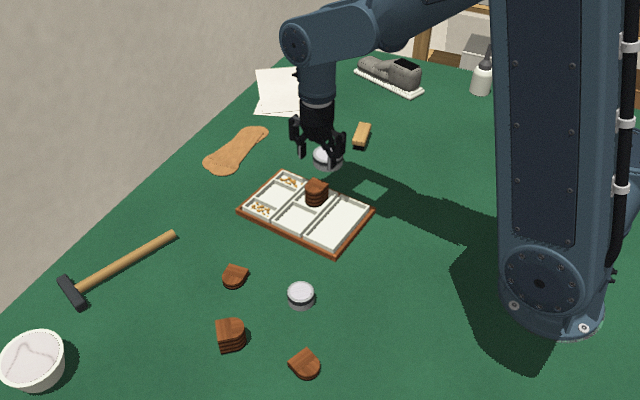

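Emit:
jog_arm:
  deltas:
    - [[5.2,-0.9,-0.6,0,0,0.09],[5.2,-1.4,-0.5,0,0,0.09],[5.1,-1.9,-0.5,0,0,0.09],[4.9,-2.4,-0.4,0,0,0.09],[4.7,-2.8,-0.3,0,0,0.09]]
  hand: 0

```text
time_s: 6.35
tcp_pos: [0.5675, 0.2118, 0.1353]
eef_rot: [[0.585, 0.811, 0.01], [0.811, -0.585, -0.005], [0.002, 0.011, -1.0]]
contact_force: [1.1, -0.3, 1.2]
finger_gap: 0.0853
```

```bash
python3 go.py .556 .375 .12 39
```

```text
t 6.35 p [0.5675 0.2118 0.1353] yaw 54.22 F [ 1.1 -0.3  1.2] gap 0.0853 tilt 0.64 rows 3
[4.19, -3.5, 0.48, 0.004, -0.001, 0.089]
[3.86, -3.85, 0.49, 0.004, -0.001, 0.089]
[3.51, -4.18, 0.5, 0.004, -0.001, 0.089]
```

Emit:
jog_arm:
  deltas:
    - [[4.2,-3.5,0.5,0,0,0.09],[3.9,-3.9,0.5,0,0,0.09],[2.9,-3.6,0.5,0,0,0.08],[0,0,0,0,0,0],[0,0,0,0,0,0]]

```text
time_s: 6.98
tcp_pos: [0.554, 0.376, 0.1172]
eef_rot: [[0.776, 0.631, 0.01], [0.631, -0.776, -0.005], [0.005, 0.011, -1.0]]
contact_force: [-0.2, 0.0, -0.0]
finger_gap: 0.0853
```

```bash
python3 go.py .556 .375 .018 39; python3 - <<'E'
from h import *
c=cam("wrist");cv2.imwrite("pics/w5.png",c["img"][:,:,::-1])
print(proj(c,[[.5487,.369,.048],[.556,.375,.048]]))
E
```

```text
t 6.97 p [0.554  0.376  0.1172] yaw 39.13 F [-0.2  0.  -0. ] gap 0.0853 tilt 0.67 rows 2
[0.02, 0.05, 4.96, 0.005, -0.002, 0.001]
[0.03, 0.07, 4.96, 0.005, -0.002, 0.001]
[[322.35099798 226.97488804]
 [322.31147197 213.27576035]]
```

View pics/w5.png

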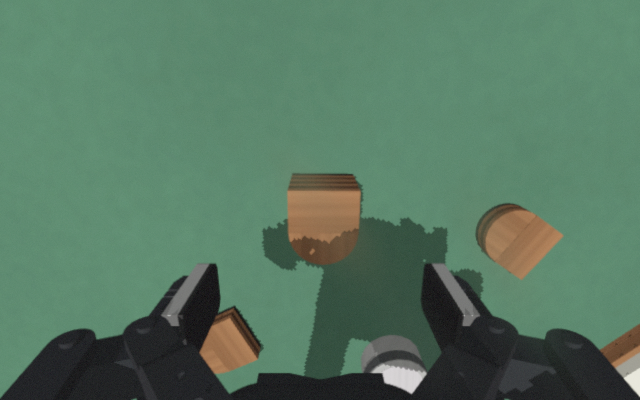

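Emit:
jog_arm:
  deltas:
    - [[0,0,4,0.01,0,0],[0,0,4,0,0,0],[0.1,0,1.6,0,0,0],[0,0,0,0,0,0]]

```text
time_s: 7.52
tcp_pos: [0.5593, 0.3718, 0.0217]
eef_rot: [[0.779, 0.627, 0.008], [0.627, -0.779, 0.004], [0.009, 0.002, -1.0]]
contact_force: [-0.8, -0.5, 1.1]
finger_gap: 0.0852
```

```bash
python3 go.py .556 .375 .018 39
```

```text
t 7.53 p [0.5593 0.3718 0.0217] yaw 38.81 F [-0.8 -0.5  1.1] gap 0.0852 tilt 0.5 rows 1
[-0.06, -0.46, 0.37, 0.002, -0.009, -0.003]
```

Emit:
jog_arm:
  deltas:
    - [[0,-0.4,0.4,0,-0.01,0],[0,0,0,0,0,0],[0,0,0,0,0,0]]

```text
time_s: 7.9
tcp_pos: [0.5594, 0.3758, 0.0217]
eef_rot: [[0.78, 0.626, 0.005], [0.626, -0.78, -0.0], [0.004, 0.003, -1.0]]
contact_force: [0.9, 0.5, -0.5]
finger_gap: 0.0855
```

Emit:
jog_arm:
  deltas:
    - [[0,0,0,0,0,0],[0,0,0,0,0,0],[0,0,0,0,0,0],[0,0,0,0,0,0],[0,0,0,0,0,0]]
  hand: 255

```text
time_s: 8.52
tcp_pos: [0.5601, 0.3764, 0.0232]
eef_rot: [[0.779, 0.627, 0.007], [0.627, -0.779, 0.001], [0.006, 0.004, -1.0]]
contact_force: [0.4, 0.8, 1.5]
finger_gap: 0.0451
```

```bash
python3 go.py .583 .038 .13 81.7;  python3 - <<'E'
from h import *
c=cam("wrist");cv2.imwrite("pics/w6.png",c["img"][:,:,::-1])
E
```

```text
t 8.53 p [0.5601 0.3764 0.0232] yaw 38.81 F [0.4 0.8 1.5] gap 0.0451 tilt 0.41 rows 7
[-2.77, 3.98, -1.53, 0.001, -0.001, -0.107]
[-3.18, 3.66, -1.53, 0.001, -0.001, -0.107]
[-3.55, 3.3, -1.53, 0.001, -0.001, -0.107]
[-3.88, 2.9, -1.53, 0.001, -0.001, -0.107]
[-4.17, 2.47, -1.53, 0.001, -0.001, -0.107]
[-4.41, 2.01, -1.53, 0.001, -0.001, -0.107]
[-4.6, 1.52, -1.53, 0.001, -0.001, -0.107]
```

View pics/w6.png

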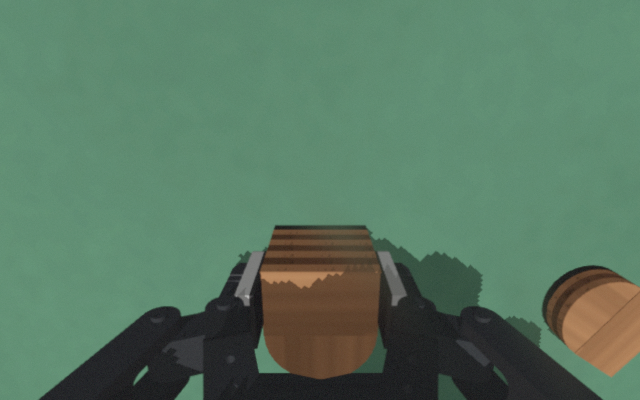

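Emit:
jog_arm:
  deltas:
    - [[0,0,-5,0,0,0],[-2.2,3.2,-4,0,0,-0.1],[-3.2,3.7,-0.5,0,0,-0.11],[-3.5,3.3,0,0,0,-0.11],[-3.9,2.9,0,0,0,-0.11]]

```text
time_s: 9.2
tcp_pos: [0.5724, 0.1906, 0.12]
eef_rot: [[0.429, 0.903, 0.006], [0.903, -0.429, -0.001], [0.002, 0.006, -1.0]]
contact_force: [0.3, -0.2, -0.3]
finger_gap: 0.0453
```

```bash
python3 go.py .583 .0426 .11 81.7
```

```text
t 9.2 p [0.5724 0.1906 0.12  ] yaw 64.58 F [ 0.3 -0.2 -0.3] gap 0.0453 tilt 0.37 rows 3
[-4.3, 2.44, 0.34, 0.002, -0.0, -0.1]
[-4.52, 2.0, 0.33, 0.002, -0.0, -0.1]
[-4.7, 1.54, 0.33, 0.002, -0.0, -0.1]
```

Emit:
jog_arm:
  deltas:
    - [[-4.3,2.4,0.3,0,0,-0.1],[-4.5,2.0,0.3,0,0,-0.1],[-3.9,1.4,0.3,0,0,-0.09],[0,0,0,0,0,0],[0,0,0,0,0,0]]

```text
time_s: 9.82
tcp_pos: [0.5836, 0.0435, 0.1109]
eef_rot: [[0.148, 0.989, 0.006], [0.989, -0.148, -0.001], [0.0, 0.006, -1.0]]
contact_force: [0.2, -0.0, -0.7]
finger_gap: 0.0453
```

```bash
python3 go.py .5834 .0426 .05 81.7;  python3 - <<'E'
from h import *
c=cam("wrist");cv2.imwrite("pics/w7.png",c["img"][:,:,::-1])
E
```

```text
t 9.82 p [0.5836 0.0435 0.1109] yaw 81.49 F [ 0.2 -0.  -0.7] gap 0.0453 tilt 0.37 rows 2
[-0.05, -0.02, 3.05, 0.003, -0.0, -0.002]
[-0.05, -0.01, 3.05, 0.003, -0.0, -0.002]
```

View pics/w7.png

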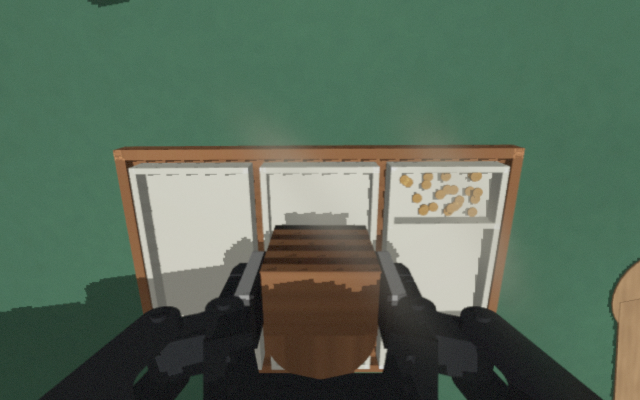

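Emit:
jog_arm:
  deltas:
    - [[0,0,3.5,0,0,0],[0,0,2.8,0,0,0],[0,0,0,0,0,0]]

```text
time_s: 10.25
tcp_pos: [0.5846, 0.0476, 0.0476]
eef_rot: [[0.144, 0.99, 0.009], [0.99, -0.144, -0.001], [0.0, 0.009, -1.0]]
contact_force: [0.2, -0.2, -0.1]
finger_gap: 0.0458
```

```bash
python3 go.py .5834 .0426 .0335 81.7
```

```text
t 10.25 p [0.5846 0.0476 0.0476] yaw 81.73 F [ 0.2 -0.2 -0.1] gap 0.0458 tilt 0.5 rows 1
[-0.51, -0.06, 1.41, 0.009, -0.0, 0.0]
```

Emit:
jog_arm:
  deltas:
    - [[-0.5,0,0.7,0.01,0,0],[-0.1,0,0.6,0,0,0],[0,0,0,0,0,0]]

```text
time_s: 10.62
tcp_pos: [0.5855, 0.0425, 0.0366]
eef_rot: [[0.142, 0.99, 0.002], [0.99, -0.142, 0.0], [0.001, 0.002, -1.0]]
contact_force: [0.7, 0.4, -0.6]
finger_gap: 0.0452
```

```bash
python3 go.py .5834 .0426 .0335 81.7
```

```text
t 10.62 p [0.5855 0.0425 0.0366] yaw 81.83 F [ 0.7  0.4 -0.6] gap 0.0452 tilt 0.1 rows 1
[-0.02, -0.21, 0.3, 0.002, -0.001, 0.002]
```

Emit:
jog_arm:
  deltas:
    - [[0,-0.2,0.4,0,0,0],[0,0,0,0,0,0]]

```text
time_s: 10.88
tcp_pos: [0.5846, 0.0426, 0.0336]
eef_rot: [[0.142, 0.99, 0.004], [0.99, -0.142, 0.0], [0.001, 0.004, -1.0]]
contact_force: [1.2, 0.2, 0.1]
finger_gap: 0.0452
```

```bash
python3 go.py .5834 .0426 .0335 81.7
```

```text
t 10.88 p [0.5846 0.0426 0.0336] yaw 81.81 F [1.2 0.2 0.1] gap 0.0452 tilt 0.25 rows 1
[-0.01, -0.12, 0.01, 0.004, -0.001, 0.002]
```

Emit:
jog_arm:
  deltas:
    - [[0,0,0.1,0,0,0],[0,0,0,0,0,0]]

```text
time_s: 11.12
tcp_pos: [0.5847, 0.0425, 0.0332]
eef_rot: [[0.142, 0.99, 0.005], [0.99, -0.142, -0.0], [0.001, 0.005, -1.0]]
contact_force: [0.6, 0.2, -0.9]
finger_gap: 0.0452
```

Emit:
jog_arm:
  deltas:
    - [[0,0,0,0,0,0],[0,0,0,0,0,0],[0,0,0,0,0,0],[0,0,-3,0,0,0],[0,0,-5,0,0,0]]
  hand: 40

```text
time_s: 11.75
tcp_pos: [0.5804, 0.0429, 0.1096]
eef_rot: [[0.143, 0.99, -0.006], [0.99, -0.143, 0.001], [0.001, -0.006, -1.0]]
contact_force: [0.8, 0.1, 0.5]
finger_gap: 0.0719
```

```bash
python3 go.py .4735 .228 .12 -8.3; python3 - <<'E'
from h import *
for n in ("wrist","side"):
    c=cam(n);cv2.imwrite(f"pics/{n}8.png",c["img"][:,:,::-1])
E
```

```text
t 11.75 p [0.5804 0.0429 0.1096] yaw 81.79 F [0.8 0.1 0.5] gap 0.0719 tilt 0.35 rows 9
[1.87, -1.47, -0.11, -0.001, 0.0, 0.175]
[1.58, -1.77, -0.11, -0.001, 0.0, 0.175]
[1.25, -2.02, -0.11, -0.001, 0.0, 0.175]
[0.88, -2.21, -0.11, -0.001, 0.0, 0.175]
[0.48, -2.33, -0.11, -0.001, 0.0, 0.175]
[0.07, -2.37, -0.11, -0.001, 0.0, 0.175]
[-0.34, -2.35, -0.11, -0.001, 0.0, 0.175]
[-0.74, -2.26, -0.11, -0.001, 0.0, 0.175]
[-1.13, -2.09, -0.11, -0.001, 0.0, 0.175]
```

View pics/wrist8.png

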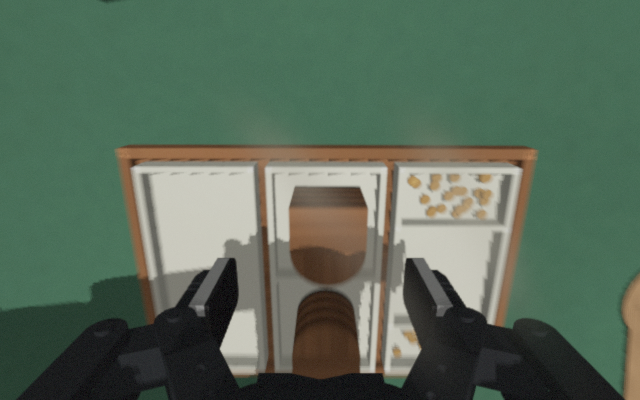

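View pics/side8.png

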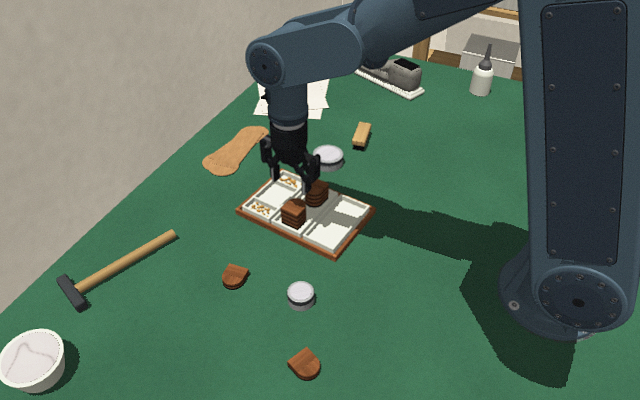

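Emit:
jog_arm:
  deltas:
    - [[1.8,-1.4,-0.8,0,0,0.175],[1.6,-1.8,-0.6,0,0,0.175],[1.2,-2.0,-0.2,0,0,0.175],[0.9,-2.2,0,0,0,0.175],[0.5,-2.3,0,0,0,0.175]]
  hand: 0

```text
time_s: 12.48
tcp_pos: [0.5277, 0.146, 0.132]
eef_rot: [[0.867, 0.499, 0.011], [0.499, -0.867, -0.001], [0.009, 0.006, -1.0]]
contact_force: [-0.6, 0.1, 0.8]
finger_gap: 0.0855
```

```bash
python3 go.py .4735 .228 .12 -8.3
```

```text
t 12.47 p [0.5277 0.146  0.132 ] yaw 29.92 F [-0.6  0.1  0.8] gap 0.0855 tilt 0.61 rows 4
[-0.16, -2.45, 0.28, 0.001, -0.003, 0.167]
[-0.56, -2.39, 0.29, 0.001, -0.003, 0.167]
[-0.95, -2.27, 0.29, 0.001, -0.003, 0.167]
[-1.31, -2.08, 0.3, 0.001, -0.003, 0.167]
```

Emit:
jog_arm:
  deltas:
    - [[-0.2,-2.4,0.3,0,0,0.17],[-0.6,-2.4,0.3,0,0,0.17],[-0.9,-2.3,0.3,0,0,0.17],[-1.2,-1.7,0.3,0,0,0.15],[0,0,0,0,0,0]]

```text
time_s: 13.1
tcp_pos: [0.4722, 0.2279, 0.1171]
eef_rot: [[0.988, -0.157, 0.009], [-0.157, -0.988, -0.001], [0.009, -0.001, -1.0]]
contact_force: [0.7, -0.2, 0.4]
finger_gap: 0.0853
```

```bash
python3 go.py .4735 .228 .014 -8.3; python3 - <<'E'
from h import *
c=cam("wrist");cv2.imwrite("pics/w9.png",c["img"][:,:,::-1])
print(proj(c,[[.4735,.228,.032]]))
E
```

```text
t 13.1 p [0.4722 0.2279 0.1171] yaw -9.04 F [ 0.7 -0.2  0.4] gap 0.0853 tilt 0.52 rows 2
[0.02, -0.01, 5.15, -0.0, -0.005, -0.006]
[0.04, -0.01, 5.15, -0.0, -0.005, -0.006]
[[319.76307719 205.49909718]]
```

View pics/w9.png

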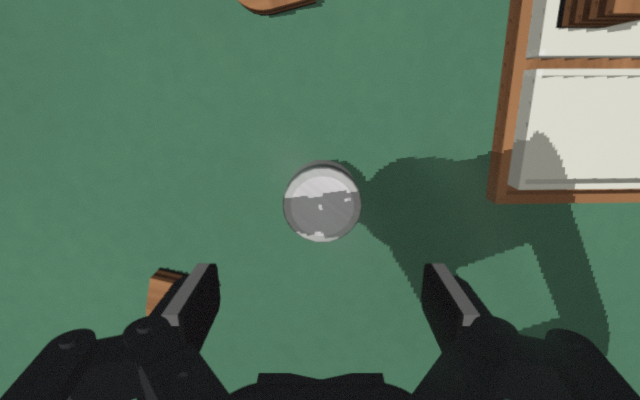

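Emit:
jog_arm:
  deltas:
    - [[0.1,0,4,0,-0.005,0],[0,0,4,0,-0.005,0],[0,0,1.8,0,0,0],[0,0,0,0,0,0]]

```text
time_s: 13.65
tcp_pos: [0.4792, 0.2247, 0.0183]
eef_rot: [[0.989, -0.147, 0.005], [-0.147, -0.989, 0.001], [0.005, -0.001, -1.0]]
contact_force: [-0.7, -0.2, -0.9]
finger_gap: 0.0856
```

```bash
python3 go.py .4735 .228 .014 -8.3
```

```text
t 13.65 p [0.4792 0.2247 0.0183] yaw -8.44 F [-0.7 -0.2 -0.9] gap 0.0856 tilt 0.3 rows 1
[-0.62, -0.24, 0.42, -0.001, -0.005, -0.003]
```

Emit:
jog_arm:
  deltas:
    - [[-0.6,-0.2,0.5,0,0,0],[0,0,0.2,0,0,0],[0,0,0,0,0,0]]

```text
time_s: 14.02
tcp_pos: [0.4755, 0.2275, 0.0131]
eef_rot: [[0.989, -0.145, 0.009], [-0.145, -0.989, 0.001], [0.009, -0.003, -1.0]]
contact_force: [-0.3, 0.4, 0.5]
finger_gap: 0.0855
```

```bash
python3 go.py .4735 .228 .014 -8.3
```

```text
t 14.03 p [0.4755 0.2275 0.0131] yaw -8.37 F [-0.3  0.4  0.5] gap 0.0855 tilt 0.53 rows 1
[-0.21, -0.02, -0.09, -0.003, -0.009, -0.001]
```

Emit:
jog_arm:
  deltas:
    - [[-0.2,0,0,0,-0.01,0],[0,0,0,0,0,0]]

```text
time_s: 14.28
tcp_pos: [0.4742, 0.228, 0.0141]
eef_rot: [[0.989, -0.145, 0.0], [-0.145, -0.989, 0.003], [-0.0, -0.003, -1.0]]
contact_force: [0.1, -0.7, -0.1]
finger_gap: 0.0852
```

Emit:
jog_arm:
  deltas:
    - [[0,0,0,0,0,0],[0,0,0,0,0,0],[0,0,0,0,0,0],[0,0,0,0,0,0],[0,0,0,0,0,0]]
  hand: 255

```text
time_s: 14.9
tcp_pos: [0.4746, 0.2282, 0.0149]
eef_rot: [[0.989, -0.145, 0.001], [-0.145, -0.989, 0.003], [0.001, -0.004, -1.0]]
contact_force: [-1.0, 0.4, 1.7]
finger_gap: 0.0522
```

```bash
python3 go.py .6625 -.0243 .13 -8.3
```

```text
t 14.9 p [0.4746 0.2282 0.0149] yaw -8.31 F [-1.   0.4  1.7] gap 0.0522 tilt 0.21 rows 6
[3.71, 3.7, -1.93, -0.001, -0.0, -0.0]
[3.71, 3.71, -1.93, -0.001, -0.0, -0.0]
[3.71, 3.71, -1.93, -0.001, -0.0, -0.0]
[3.71, 3.71, -1.92, -0.001, -0.0, -0.0]
[3.71, 3.71, -1.92, -0.001, -0.0, -0.0]
[3.71, 3.71, -1.92, -0.001, -0.0, -0.0]
```

Emit:
jog_arm:
  deltas:
    - [[0,0,-4,0,0,0],[1.5,1.5,-5,0,0,0],[3.7,3.7,-2,0,0,0],[4,4,0,0,0,0],[4,4,0,0,0,0]]

```text
time_s: 15.52
tcp_pos: [0.5856, 0.0774, 0.1254]
eef_rot: [[0.991, -0.137, -0.003], [-0.137, -0.991, 0.002], [-0.003, -0.002, -1.0]]
contact_force: [1.3, 0.0, -0.9]
finger_gap: 0.0518
```

```bash
python3 go.py .6625 -.0243 .125 -8.3;python3 - <<'E'
from h import *
c=cam("wrist");cv2.imwrite("pics/w10.png",c["img"][:,:,::-1])
E
```

```text
t 15.53 p [0.5856 0.0774 0.1254] yaw -7.9 F [ 1.3  0.  -0.9] gap 0.0518 tilt 0.2 rows 3
[3.01, 3.01, -0.0, -0.001, 0.001, 0.002]
[3.01, 3.0, 0.0, -0.001, 0.001, 0.002]
[3.02, 2.99, 0.01, -0.001, 0.001, 0.002]
```

View pics/w10.png

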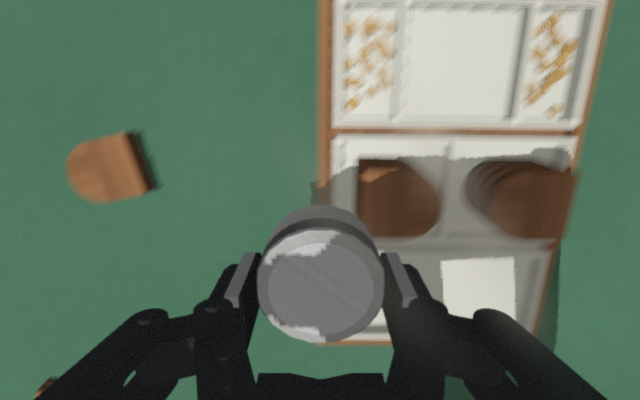

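Tin held level (blurred from motion); heels upright in their bays.

Emit:
jog_arm:
  deltas:
    - [[3,3,0,0,0,0],[3,3,0,0,0,0],[2.2,2.2,0,0,0,0],[0,0,0,0,0,0],[0,0,0,0,0,0]]

```text
time_s: 16.2
tcp_pos: [0.6602, -0.0259, 0.1227]
eef_rot: [[0.989, -0.145, -0.002], [-0.145, -0.989, 0.0], [-0.002, 0.0, -1.0]]
contact_force: [-0.2, 0.6, -0.9]
finger_gap: 0.0519
```

```bash
python3 go.py .6625 -.0243 .05 -8.3;python3 - <<'E'
from h import *
c=cam("wrist");cv2.imwrite("pics/w11.png",c["img"][:,:,::-1])
E
```

```text
t 16.2 p [ 0.6602 -0.0259  0.1227] yaw -8.33 F [-0.2  0.6 -0.9] gap 0.0519 tilt 0.13 rows 2
[0.11, -0.1, 3.63, 0.0, 0.001, -0.0]
[0.11, -0.1, 3.63, 0.0, 0.001, -0.0]
```

View pics/w11.png

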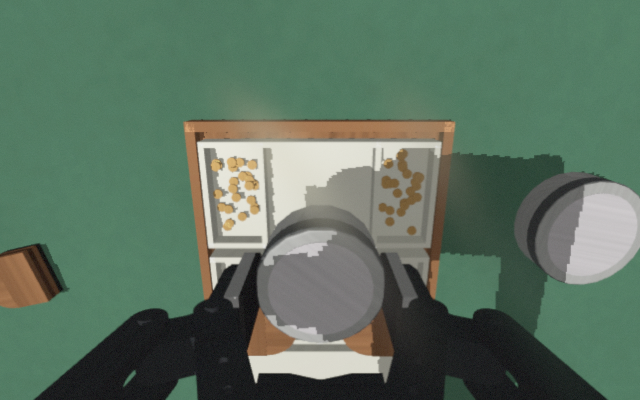

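Emit:
jog_arm:
  deltas:
    - [[0.2,-0.1,4,0,0,0],[0.1,0,3,0,0,0],[0,0,0.5,0,0,0],[0,0,0,0,0,0]]

```text
time_s: 16.75
tcp_pos: [0.6625, -0.021, 0.0479]
eef_rot: [[0.99, -0.14, -0.001], [-0.14, -0.99, 0.0], [-0.001, -0.0, -1.0]]
contact_force: [0.4, 0.6, -0.0]
finger_gap: 0.0519
```

```bash
python3 go.py .6625 -.0243 .0255 -8.3
```

```text
t 16.75 p [ 0.6625 -0.021   0.0479] yaw -8.05 F [ 0.4  0.6 -0. ] gap 0.0519 tilt 0.03 rows 1
[0.05, 0.33, 2.24, -0.0, 0.001, 0.004]
```

Emit:
jog_arm:
  deltas:
    - [[0,0.3,1.2,0,0,0],[0,0,0.8,0,0,0],[0,0,0,0,0,0]]

```text
time_s: 17.12
tcp_pos: [0.6636, -0.0241, 0.0295]
eef_rot: [[0.99, -0.14, 0.003], [-0.14, -0.99, -0.001], [0.003, 0.0, -1.0]]
contact_force: [0.5, 0.1, -1.0]
finger_gap: 0.052
```

```bash
python3 go.py .6625 -.0243 .0255 -8.3
```

```text
t 17.12 p [ 0.6636 -0.0241  0.0295] yaw -8.02 F [ 0.5  0.1 -1. ] gap 0.052 tilt 0.2 rows 1
[-0.11, 0.04, 0.4, 0.0, -0.003, 0.005]
```

Emit:
jog_arm:
  deltas:
    - [[-0.1,0,0.4,0,0,0],[0,0,0,0,0,0]]

```text
time_s: 17.38
tcp_pos: [0.6629, -0.0241, 0.0258]
eef_rot: [[0.99, -0.14, 0.004], [-0.14, -0.99, -0.001], [0.004, 0.0, -1.0]]
contact_force: [-0.3, 0.4, -1.0]
finger_gap: 0.0521
```

```bash
python3 go.py .6625 -.0243 .0255 -8.3
```

```text
t 17.38 p [ 0.6629 -0.0241  0.0258] yaw -8.03 F [-0.3  0.4 -1. ] gap 0.0521 tilt 0.24 rows 1
[-0.04, 0.02, 0.03, 0.0, -0.004, 0.005]
```

Emit:
jog_arm:
  deltas:
    - [[0,0,0.1,0,0,0],[0,0,0,0,0,0]]

```text
time_s: 17.62
tcp_pos: [0.6634, -0.0243, 0.0252]
eef_rot: [[0.99, -0.14, 0.005], [-0.14, -0.99, -0.001], [0.005, 0.0, -1.0]]
contact_force: [-0.1, -0.9, -1.1]
finger_gap: 0.0524
```

Emit:
jog_arm:
  deltas:
    - [[0,0,0,0,0,0],[0,0,0,0,0,0],[0,0,0,0,0,0],[0,0,-3,0,0,0],[0,0,-6,0,0,0]]
  hand: 40

```text
time_s: 18.25
tcp_pos: [0.6588, -0.0234, 0.1111]
eef_rot: [[0.99, -0.14, -0.006], [-0.14, -0.99, 0.001], [-0.006, -0.0, -1.0]]
contact_force: [1.3, 0.3, 0.7]
finger_gap: 0.0722
```

```bash
python3 go.py .5595 -.346 .12 98.8; python3 - <<'E'
from h import *
for n in ("wrist","side"):
    c=cam(n);cv2.imwrite(f"pics/{n}12.png",c["img"][:,:,::-1])
E
```

```text
t 18.25 p [ 0.6588 -0.0234  0.1111] yaw -8.05 F [1.3 0.3 0.7] gap 0.0722 tilt 0.36 rows 11
[-0.48, 3.03, -0.08, -0.001, 0.0, -0.17]
[-0.99, 2.9, -0.08, -0.001, 0.0, -0.17]
[-1.46, 2.7, -0.08, -0.001, 0.0, -0.17]
[-1.9, 2.41, -0.08, -0.001, 0.0, -0.17]
[-2.28, 2.06, -0.08, -0.001, 0.0, -0.17]
[-2.59, 1.64, -0.08, -0.001, 0.0, -0.17]
[-2.83, 1.18, -0.08, -0.001, 0.0, -0.17]
[-2.99, 0.69, -0.08, -0.001, 0.0, -0.17]
[-3.06, 0.17, -0.08, -0.001, 0.0, -0.17]
[-3.05, -0.35, -0.08, -0.001, 0.0, -0.17]
[-2.95, -0.86, -0.08, -0.001, 0.0, -0.17]
```

View pics/wrist12.png

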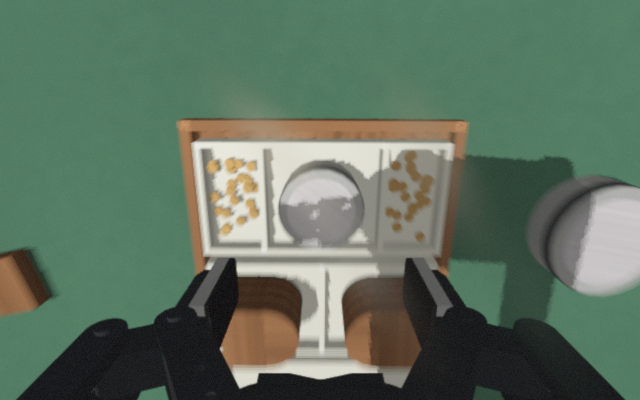

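View pics/side12.png

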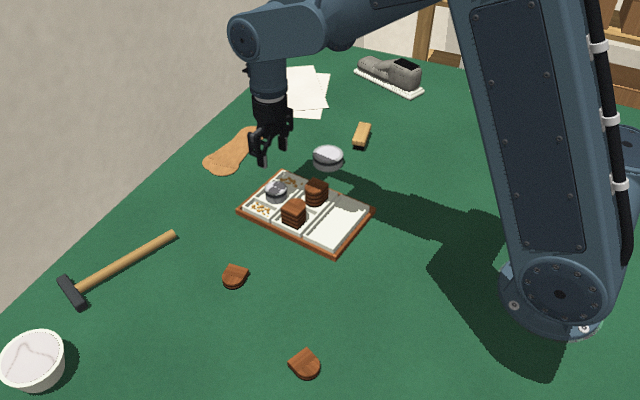

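Emit:
jog_arm:
  deltas:
    - [[-0.5,3.0,-0.8,0,0,-0.17],[-1.0,2.9,-0.6,0,0,-0.17],[-1.5,2.7,0,0,0,-0.17],[-1.9,2.4,0,0,0,-0.17],[-2.3,2.1,0,0,0,-0.17]]
  hand: 0

```text
time_s: 18.98
tcp_pos: [0.6224, -0.1737, 0.1374]
eef_rot: [[0.737, 0.675, 0.018], [0.675, -0.738, -0.004], [0.01, 0.015, -1.0]]
contact_force: [0.6, -1.0, 0.0]
finger_gap: 0.0855
```

```bash
python3 go.py .5595 -.346 .12 98.8
```

```text
t 18.98 p [ 0.6224 -0.1737  0.1374] yaw 42.48 F [ 0.6 -1.   0. ] gap 0.0855 tilt 1.04 rows 6
[-2.72, 1.41, 0.28, 0.003, -0.0, -0.164]
[-2.91, 0.95, 0.28, 0.003, -0.0, -0.164]
[-3.02, 0.46, 0.28, 0.003, -0.0, -0.164]
[-3.06, -0.04, 0.28, 0.003, -0.0, -0.164]
[-3.01, -0.54, 0.28, 0.003, -0.0, -0.164]
[-2.88, -1.02, 0.28, 0.003, -0.0, -0.164]
```

Emit:
jog_arm:
  deltas:
    - [[-2.7,1.4,0.3,0.005,0,-0.165],[-2.9,0.9,0.3,0.005,0,-0.165],[-3.0,0.5,0.3,0,0,-0.165],[-3.0,0,0.3,0,0,-0.165],[-3.0,-0.5,0.3,0,0,-0.165]]

```text
time_s: 19.6
tcp_pos: [0.5716, -0.322, 0.1211]
eef_rot: [[-0.024, 1.0, 0.011], [1.0, 0.024, 0.001], [0.001, 0.011, -1.0]]
contact_force: [0.6, 1.2, 0.1]
finger_gap: 0.0854
```

```bash
python3 go.py .5595 -.346 .12 98.8
```

```text
t 19.6 p [ 0.5716 -0.322   0.1211] yaw 91.36 F [0.6 1.2 0.1] gap 0.0854 tilt 0.65 rows 1
[-2.37, -1.27, 0.09, 0.011, -0.0, -0.13]
```

Emit:
jog_arm:
  deltas:
    - [[-1.7,-0.9,0,0.01,0,-0.11],[0,0,0,0,0,0],[0,0,0,0,0,0]]

```text
time_s: 19.98
tcp_pos: [0.5619, -0.3412, 0.12]
eef_rot: [[-0.132, 0.991, 0.001], [0.991, 0.132, 0.001], [0.001, 0.001, -1.0]]
contact_force: [0.3, -0.2, -0.5]
finger_gap: 0.0859
```

```bash
python3 go.py .5595 -.346 .018 98.8; python3 - <<'E'
from h import *
c=cam("wrist");cv2.imwrite("pics/w13.png",c["img"][:,:,::-1])
print(proj(c,[[.5595,-.346,.036]]))
E
```

```text
t 19.98 p [ 0.5619 -0.3412  0.12  ] yaw 97.56 F [ 0.3 -0.2 -0.5] gap 0.0859 tilt 0.08 rows 2
[-0.23, -0.16, 5.1, 0.001, -0.0, -0.011]
[-0.22, -0.16, 5.1, 0.001, -0.0, -0.011]
[[315.9246364  213.20370712]]
```

View pics/w13.png

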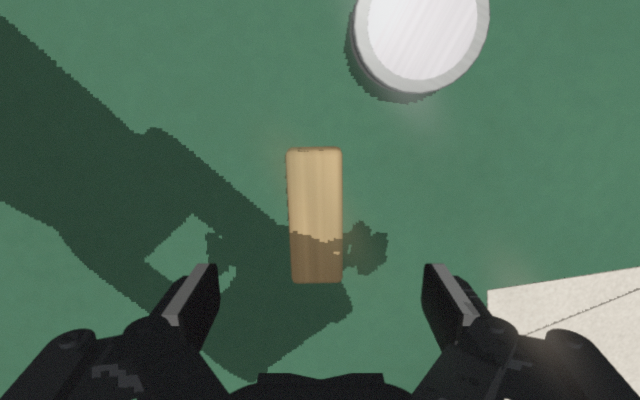

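Emit:
jog_arm:
  deltas:
    - [[-0.3,-0.2,4,0,0,-0.02],[-0.1,-0.1,4,0,0,0],[0,0,1.7,0,0,0],[0,0,0,0,0,0]]

```text
time_s: 20.52
tcp_pos: [0.563, -0.3429, 0.023]
eef_rot: [[-0.153, 0.988, 0.005], [0.988, 0.153, -0.001], [-0.002, 0.004, -1.0]]
contact_force: [0.2, -0.2, -1.0]
finger_gap: 0.0851
```

```bash
python3 go.py .5595 -.346 .017 98.8
```

```text
t 20.52 p [ 0.563  -0.3429  0.023 ] yaw 98.77 F [ 0.2 -0.2 -1. ] gap 0.0851 tilt 0.28 rows 1
[-0.25, -0.39, 0.6, 0.004, 0.002, -0.0]
```

Emit:
jog_arm:
  deltas:
    - [[-0.2,-0.4,0.6,0,0,0],[0,0,0.2,0,0,0],[0,0,0,0,0,0]]

```text
time_s: 20.9
tcp_pos: [0.5614, -0.347, 0.0184]
eef_rot: [[-0.153, 0.988, 0.009], [0.988, 0.153, -0.005], [-0.006, 0.008, -1.0]]
contact_force: [-0.3, -0.6, -0.3]
finger_gap: 0.0856
```

Emit:
jog_arm:
  deltas:
    - [[0,0,0,0,0,0],[0,0,0,0,0,0],[0,0,0,0,0,0],[0,0,0,0,0,0],[0,0,0,0,0,0]]
  hand: 255

```text
time_s: 21.52
tcp_pos: [0.5621, -0.3477, 0.02]
eef_rot: [[-0.152, 0.988, 0.011], [0.988, 0.152, -0.007], [-0.008, 0.01, -1.0]]
contact_force: [0.9, -0.0, 0.7]
finger_gap: 0.0369
```

```bash
python3 go.py .488 .0015 .12 81.7; python3 - <<'E'
from h import *
c=cam("wrist");cv2.imwrite("pics/w14.png",c["img"][:,:,::-1])
E
```

```text
t 21.52 p [ 0.5621 -0.3477  0.02  ] yaw 98.76 F [ 0.9 -0.   0.7] gap 0.0369 tilt 0.73 rows 7
[5.08, -0.27, -1.47, 0.002, 0.001, 0.043]
[5.07, -0.49, -1.47, 0.002, 0.001, 0.043]
[5.04, -0.71, -1.46, 0.002, 0.001, 0.043]
[5.01, -0.92, -1.46, 0.002, 0.001, 0.043]
[4.97, -1.14, -1.45, 0.002, 0.001, 0.043]
[4.91, -1.35, -1.44, 0.002, 0.001, 0.043]
[4.85, -1.56, -1.44, 0.002, 0.001, 0.043]
```

View pics/w14.png

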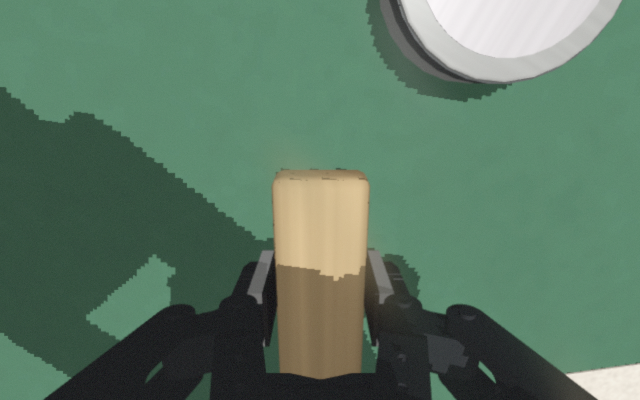

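Emit:
jog_arm:
  deltas:
    - [[0,0,-4,0,0,0],[3.5,0,-4.5,0,0,0.03],[5,-0.4,-1,0,0,0.05],[5.4,-0.7,0,0,0,0.05],[5.4,-0.9,0,0,0,0.05]]

```text
time_s: 22.2
tcp_pos: [0.5245, -0.155, 0.1158]
eef_rot: [[0.039, 0.999, 0.012], [0.999, -0.039, -0.007], [-0.006, 0.013, -1.0]]
contact_force: [0.5, 0.1, -0.5]
finger_gap: 0.0372
```

```bash
python3 go.py .4884 .0012 .11 81.7
```

```text
t 22.2 p [ 0.5245 -0.155   0.1158] yaw 87.77 F [ 0.5  0.1 -0.5] gap 0.0372 tilt 0.81 rows 3
[5.16, -1.41, 0.14, 0.004, 0.002, 0.035]
[5.1, -1.59, 0.16, 0.004, 0.002, 0.035]
[5.04, -1.77, 0.17, 0.004, 0.002, 0.035]
```

Emit:
jog_arm:
  deltas:
    - [[5.2,-1.4,0.2,0,0,0.035],[5.1,-1.6,0.2,0,0,0.035],[4.3,-1.5,0.2,0,0,0.03],[0,0,0,0,0,0],[0,0,0,0,0,0]]

```text
time_s: 22.82
tcp_pos: [0.4875, 0.0017, 0.1083]
eef_rot: [[0.137, 0.99, 0.013], [0.99, -0.137, -0.006], [-0.004, 0.014, -1.0]]
contact_force: [0.9, 0.0, -0.4]
finger_gap: 0.037
```

```bash
python3 go.py .4884 .0012 .05 81.7;python3 - <<'E'
from h import *
c=cam("wrist");cv2.imwrite("pics/w15.png",c["img"][:,:,::-1])
E
```

```text
t 22.82 p [0.4875 0.0017 0.1083] yaw 82.1 F [ 0.9  0.  -0.4] gap 0.037 tilt 0.83 rows 2
[-0.0, 0.01, 2.91, 0.007, 0.002, 0.003]
[-0.01, 0.03, 2.91, 0.007, 0.002, 0.003]
```

View pics/w15.png

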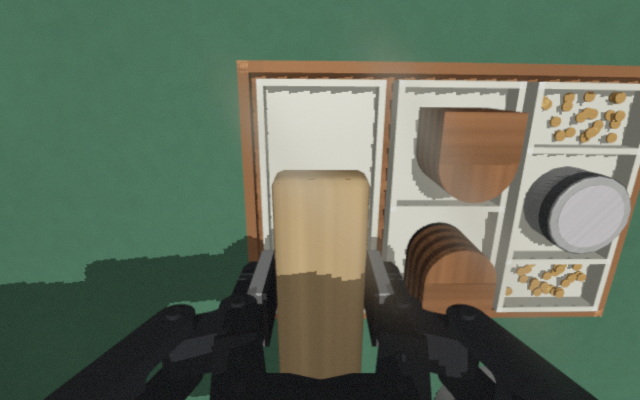

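Emit:
jog_arm:
  deltas:
    - [[0,0,3.5,0,0,0],[0,0,2.5,0,0,0],[0,0,0,0,0,0]]

```text
time_s: 23.25
tcp_pos: [0.4908, -0.003, 0.0479]
eef_rot: [[0.143, 0.99, 0.016], [0.99, -0.143, -0.007], [-0.005, 0.017, -1.0]]
contact_force: [-0.1, -0.2, -0.2]
finger_gap: 0.0371
```

```bash
python3 go.py .4884 .0012 .0305 81.7
```

```text
t 23.25 p [ 0.4908 -0.003   0.0479] yaw 81.8 F [-0.1 -0.2 -0.2] gap 0.0371 tilt 1.01 rows 1
[0.39, -0.33, 1.73, 0.017, 0.005, 0.002]
```

Emit:
jog_arm:
  deltas:
    - [[0.4,-0.3,0.9,0.005,0,0],[0,-0.1,0.7,0,0,0],[0,0,0,0,0,0]]

```text
time_s: 23.62
tcp_pos: [0.4892, 0.0001, 0.0328]
eef_rot: [[0.145, 0.989, 0.014], [0.989, -0.144, -0.007], [-0.005, 0.015, -1.0]]
contact_force: [-0.6, 0.1, -1.0]
finger_gap: 0.0368
```

```bash
python3 go.py .4884 .0012 .0305 81.7
```

```text
t 23.62 p [4.892e-01 1.000e-04 3.280e-02] yaw 81.69 F [-0.6  0.1 -1. ] gap 0.0368 tilt 0.89 rows 1
[0.1, -0.1, 0.22, 0.015, 0.005, -0.0]
```

Emit:
jog_arm:
  deltas:
    - [[0.1,-0.1,0.3,0.005,0,0],[0,0,0.05,0,0,0],[0,0,0,0,0,0]]

```text
time_s: 24.0
tcp_pos: [0.4893, 0.0012, 0.0302]
eef_rot: [[0.144, 0.99, 0.01], [0.99, -0.144, -0.007], [-0.006, 0.011, -1.0]]
contact_force: [0.2, 0.2, -0.4]
finger_gap: 0.0369
```

```bash
python3 go.py .4884 .0012 .030 81.7
```

```text
t 24.0 p [0.4893 0.0012 0.0302] yaw 81.71 F [ 0.2  0.2 -0.4] gap 0.0369 tilt 0.72 rows 1
[-0.01, -0.09, 0.02, 0.011, 0.006, 0.0]
```

Emit:
jog_arm:
  deltas:
    - [[0,0,0,0,0,0],[0,0,0,0,0,0],[0,0,0,0,0,0],[0,0,-3,0,0,0],[0,0,-6,0,0,0]]
  hand: 95

```text
time_s: 24.62
tcp_pos: [0.4847, 0.0026, 0.1177]
eef_rot: [[0.144, 0.99, 0.0], [0.99, -0.144, -0.005], [-0.005, 0.001, -1.0]]
contact_force: [2.1, -0.2, -0.3]
finger_gap: 0.0533
```

Emit:
jog_arm:
  deltas:
    - [[0,0,-6,0,0,0],[-5,0,-3,0,0,0],[-6,0,0,0,0,0],[-6,0,0,0,0,0],[-6,0,0,0,0,0]]

```text
time_s: 25.25
tcp_pos: [0.455, -0.228, 0.2193]
eef_rot: [[0.135, 0.991, 0.014], [0.991, -0.135, -0.01], [-0.008, 0.015, -1.0]]
contact_force: [0.8, 0.4, -0.6]
finger_gap: 0.0534
```

Emit:
jog_arm:
  deltas:
    - [[-6,0,0,0,0,0],[-6,0,0,0,0,0],[0,0,0,0,0,0],[0,0,0,0,0,0]]

```text
time_s: 25.75
tcp_pos: [0.4362, -0.3545, 0.2203]
eef_rot: [[0.141, 0.99, 0.014], [0.99, -0.141, -0.011], [-0.009, 0.016, -1.0]]
contact_force: [-0.4, 0.7, -0.2]
finger_gap: 0.0535
```

```bash
python3 - <<'E'
from h import *
a=[]
for n in ("top","side"):
    c=cam(n);im=c["img"][:,:,::-1];cv2.imwrite(f"pics/{n}16.png",im)
    z=im[125:265,265:475] if n=="top" else im[150:270,220:400]
    cv2.imwrite(f"pics/{n}16z.png",cv2.resize(z,None,fx=3.7,fy=3.7,interpolation=cv2.INTER_CUBIC))
E
```

```text
(no output)
```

View pics/top16.png

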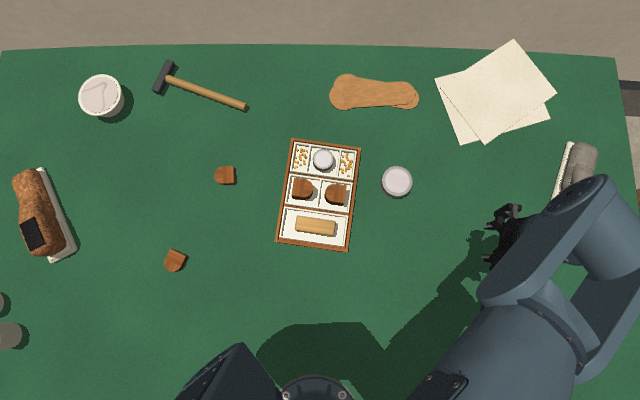

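View pics/top16z.png

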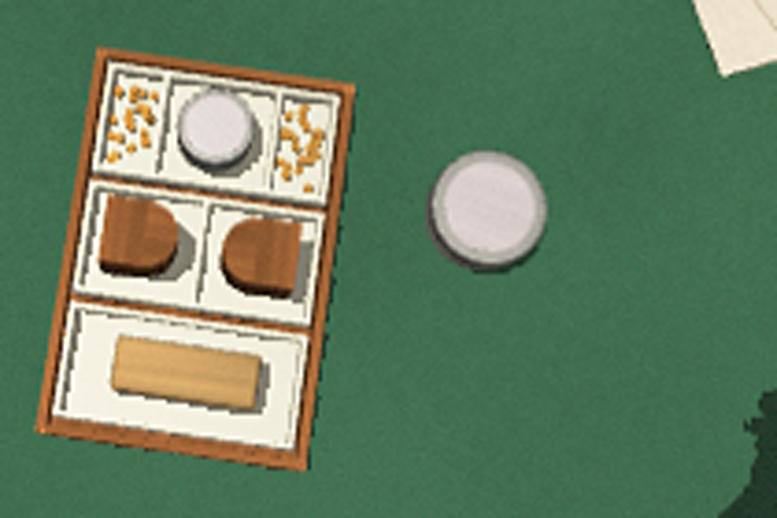

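View pics/side16z.png

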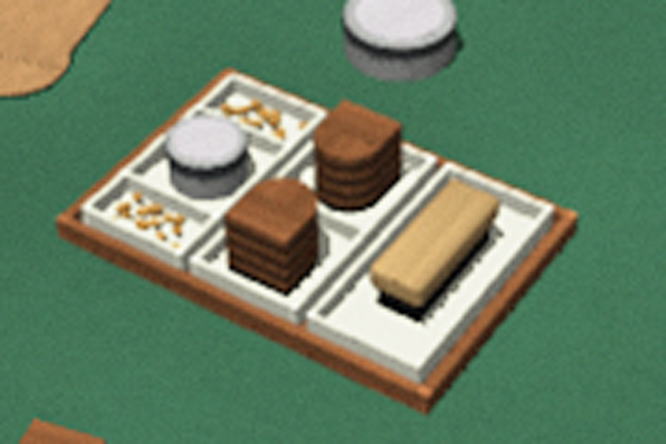

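```bash
python3 - <<'E'
from meas import *
from scipy import ndimage
c=cam("top");im=c["img"].astype(int);R,G,B=im[...,0],im[...,1],im[...,2]
a=np.radians(-8.3);A=np.array([[np.cos(a),np.sin(a)],[-np.sin(a),np.cos(a)]])
for k,uv,z,m in [("hL",(301,189),.058,(R>G+25)&(R>100)),("hR",(337,194),.058,(R>G+25)&(R>100)),("brush",(316,226),.046,(R>B+40)&(R>130)),("tin",(323,159),.042,(abs(R-B)<25)&(R>140)),("wide",(397,181),.032,(B>140)&(R>140))]:
    try:
        m=comp(ndimage.binary_opening(m),uv);rc=cv2.minAreaRect(world(c,m,z))
        print(k,np.round(rc[0],4),np.round(np.array(rc[1])*1e3,1),round(rc[2],1),"in twin frame mm",(A@(np.array(rc[0])-[.574,-.0102])*1e3).round(1))
    except AssertionError as e: print(k,e)
o=cv2.imread("pics/top0.png").astype(int);n=cv2.imread("pics/top16.png").astype(int)
for nm,(u,v) in dict(low1=(225,175),low2=(174,260),wide=(397,181)).items():
    s=22;print(nm,"mean diff",abs(o-n)[v-s:v+s,u-s:u+s].mean().round(2))
E
```

```text
hL [0.5813 0.0312] [50.5 46.6] 81.9 in twin frame mm [ 1.2 42. ]
hR [ 0.5685 -0.0514] [51.9 45.9] 82.9 in twin frame mm [  0.5 -41.5]
brush [ 0.4877 -0.    ] [98.4 37.1] 81.5 in twin frame mm [-86.8  -2.4]
tin [ 0.6629 -0.0164] [60.2 89.5] 31.0 in twin frame mm [88.9  6.7]
wide [ 0.6051 -0.2152] [77.1 76.5] 63.0 in twin frame mm [  60.4 -198.4]
low1 mean diff 4.74
low2 mean diff 4.81
wide mean diff 6.47
```

```bash
python3 -c "
from plant import manip
print(manip.finish_job())"
```

```text
the job is handed in; nothing more can be done
None
```

The caddy is packed and handed in after about 26 s of the 96 s allowed, in the order asked: heels, then tin, then brush.

**What my last checks showed:**
- **Heels:** both tall heels stand upright, one in each bay of the two-bay bin, about 1 mm from the bay centres and square to the bin.
- **Tin:** it sits flat in the middle well in both the top and side views. My numeric check of its position failed because the colour mask ran into the white bin, so this rests on the pictures and the release position, which was within about 1 mm of the target.
- **Brush:** it lies bristles down and lengthwise, about 1–3 mm from the middle of the undivided bin.
- **Look-alikes:** the wide tin's measured position is the same as at the start. The two low heels look unmoved in the before-and-after top pictures. I did not measure their positions.
- **Forces and cameras:** the wrist force stayed within about 2 N in every reading. The top and side cameras disagreed by up to about 4 mm, so I used the mean of the two, checked against the wrist camera.

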